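# Zero the vial doser's click dial, set it to five clicks and lock it

### The job

Set the stroke of the vial doser: turn its round dial gently anticlockwise until it comes up against its zero stop, without forcing the stop, then turn it clockwise exactly five clicks and leave it resting in that fifth click. Then push the steel lock tab on the doser fully home, away from the robot, and leave the three single vials beside the doser standing where they are.

Things in the scene. Friction and masses are not known exactly. Their poses are not given: they have to be found in the camera images.
- doser: The vial doser, a fixed white housing 160 x 280 x 70 mm; origin under its centre; x: its depth, away from the robot at yaw 0; y: its long side; z up. On top: the dial on the centre; the lock tab at y = -100 mm; a syringe column 48 mm wide at x 20, y 112 mm, with a bent steel outlet pipe on it, 192 mm high, that runs out to y 185 mm over a vial.
- dial_grip (a point): Point on the dial's vertical axis, 24 mm above the housing's top. The dial: a round fluted black knob 52 mm wide, from 3 to 35 mm above the housing. Even clicks, 10 to 30 degrees each; it resists with up to 0.12 N m, then pulls ahead into the next. The anticlockwise stop (from above) is firm, lies at click 0, and is forced at 0.4 N m. Starts at click 2 to 5.
- collar_mark (a point): Dark mark on the steel collar plate (3 mm high, 74 mm wide, with a tongue to 63 mm) under the dial, 34 mm from the dial's axis on its robot side (doser's -x). The plate is a stiff torsion spring (5.2 N m per rad, at rest the mark is at y = 0 of the doser and its axes are parallel to the doser's) that carries the dial and its stop: the mark goes to the doser's -y as the stop is pressed.
- pointer_tip (a point): Tip of the small steel stroke pointer on the collar plate's tongue, 51 mm from the dial's axis on the robot's side. Geared to the dial: y = 0 in collar_mark's frame at the zero stop, then 0.4 mm towards +y for each click clockwise. Too fine to be followed by eye or by the measured pose; the clicks must be felt.
- lock_top (a point): Centre of the top of the lock tab, a plain steel block 12 mm (doser's x) x 24 mm (y), standing 21 mm above the housing's top, at y = -100 mm of the doser. It moves with the tab. About 65 mm of clear flat housing lies on the robot's side of it.
- lock (a joint): Travel of the lock tab along the doser's +x (away from the robot), m. 0 = unlocked, 0.014 = home against a firm end; starts at 0 to 0.004. It rubs with about 3 N and stays where it is left.
- vial_out: Loose amber glass vial with dark teal cap, 25 mm wide, 58 mm high, standing on the table under the doser's outlet pipe; origin under its centre.
- vial_a: Loose vial of the same kind, standing at the doser's lock end (-y); origin under its centre.
- vial_b: Loose vial of the same kind, the farther of the two at the doser's lock end; origin under its centre.
Not all that is in view belongs to the job. What is shaped like the vial_a but green or yellow is not meant.

How it is judged:
On the way, in this order (a step that is already met when the one before it is completed fails the run):
1. the dial is back at its zero stop (y of pointer_tip in the frame of collar_mark below 6e-05 m), for 0.1 s.
2. the dial stands in its fifth click (y of pointer_tip in the frame of collar_mark between 0.00188 and 0.00212 m), for 0.3 s.
3. the lock tab is pushed home (value of joint lock above 0.0115 m), for 0.1 s.
At the end, for the whole second after the job is handed in: The dial rests in its fifth click from zero (pointer 1.88 to 2.12 mm from zero: within 0.3 of a click), the lock tab is pushed home (over 11.5 of 14 mm) and at rest, and the three vials stand upright (all of step 2 and velocity of joint lock below 0.005 m/s and value of joint lock above 0.0115 m and angle between each of vial_out, vial_a, vial_b's own z axis and vertical below 0.15 rad); the robot touches nothing.
It fails at once if the zero stop is forced (the collar's mark pressed more than 2.6 mm aside, 0.4 N m on the dial) (y of collar_mark in the frame of doser below -0.0026 m).
It fails at once if a vial by the doser is knocked over or shoved more than 15 mm (angle between any of vial_out, vial_a, vial_b's own z axis and vertical above 0.5 rad or distance of any of vial_out, vial_a, vial_b from where it was at the start of the episode above 0.015 m).
It also fails if it takes over 72 s, if anything falls off the work surface, if the arm or the gripper's body presses on something with over 40 N, if the wrist force passes 120 N, or if a joint passes its speed limit or range.

### The arm

A 7-joint arm with a two-finger parallel gripper is mounted at the origin on the work surface. World frame = base frame: x ahead of the robot, y to its left, z up, the work surface at z = 0. Lengths are in m, angles in rad, forces in N, time in s.
With the tool pointing down it reaches from about 0.425 to 0.825 m from the base axis. Payload 3.6 kg.
Tool frame: the origin (TCP) lies at the very end of the fingers, on their centre line; the grasp point (between the pads) lies 19 mm behind it (env.tcp_to_grasp is the distance from the TCP to the grasp point, in m); z points along the fingers, y is the line along which they close (so a half turn about z gives the same grasp; the last joint's range is limited). The gripper opens to 85 mm and grips with 20 to 120 N. Pads are 22 mm wide; open, the fingers measure 114 mm over their backs; the gripper's body (76 mm by 85 mm) begins 54 mm behind the grasp point. The pads swing forward as they close: fully open they stand 13 mm farther back than shut.
Start: joints at [-1.185, 0.615, -0.013, 1.423, 0.008, 1.103, -0.04], TCP at [0.26, 0.596, 0.231] pointing down, gripper open.
Joint ranges: [-3.12, 3.12], [-0.3, 2.06], [-1.34, 1.32], [0.26, 2.42], [-1.36, 4.5], [0.01, 1.98], [-2.84, 2.84]. Speed limits (rad/s): [2.79, 2.79, 3.14, 3.14, 3.14, 3.14, 3.14].

### API

Orientations are given as a rotation vector (axis times angle).
In Python, from workcell import env gives the robot as it stands. The module is installed in compiled form; this text tells all that it offers.
- The arm moves only by the tool send_rows, never from a script. Its argument "increments" is a list of rows, each an object of numbers: "wx", "wy", "wz": the turn, a rotation vector about the world's x, y, z in rad; "dx", "dy", "dz": the shift along the world's x, y, z in mm; "gripper": the closure, from -1 (fully open) to 1 (shut). In form: [{"wx": .., "wy": .., "wz": .., "dx": .., "dy": .., "dz": .., "gripper": ..}, ...]. A call has 1 to 20 rows; each row shifts and turns the commanded pose from where the row before left it; what a row does not reach is not made up. A row lasts 1/10 s, in which the tool goes at most 50 mm and 8.59 degrees, less where a joint would pass 70% of its speed; a pose out of reach is approached as far as the arm can. A call is refused whole if a number of a shift passes 50 or a number of a turn 0.15, either way. A call with a gripper value outside its range is refused whole. The fingers move at their own pace and stop on an object; "squeeze" is the grip in N (left out, the last holds). Time passes only in rows, so rows that do not move let the fingers close. It gives the time, the measured TCP pose, the force, the opening and the grip force at its end, in the units of the state.
- env.get_state(): the state, without advancing time (a new reading comes with each control period).
- env.capture(name): name is "scene" or "top" or "wrist"; returns a dict with "image" (400x640x3 uint8, red, green, blue), "fx", "fy", "cx", "cy" (pixels), "R" (3x3) and "t" (3): a world point X has camera coordinates R X + t. Camera axes: x right, y down, z forward; pixel columns grow to the right and rows downward; lengths in m; the calibration is good to about 2 mm. A picture is of the moment at which its call begins. There is no depth.
- env.close_job(): hands the job in; it is judged then, once.
The state is a dict: "clock": time; "q": joint angles; "joint_vel": joint speeds; "tau": joint torques, N m; "position": TCP position; "ee_rot": TCP orientation; "force": force on the tool from outside, world axes, zero at the start; "ft_torque": the same for the moment, N m; "grip_width": finger opening in m; "grasp_force": force on a finger pad.
Only numpy, scipy, OpenCV 4.12 (cv2) and the standard library are available. Lean on these libraries where they do the work, as an engineer would, in place of code of your own. Each camera call takes 0.05 s, during which the arm holds its last target. There are 200 camera calls.

## Working session

There is one attempt and no reset: what is moved stays moved. The work goes in short steps, Python scripts to look and compute and a tool call to move; the robot and the scene stay as the last step left them, time stands still between calls to the robot, and variables do not carry over. Pictures are saved under pics/ and viewed, at most 10 in all, crops included, and the job is handed in when it is done.

Besides the shell and the picture viewer there is one more tool, called after "Request:" as name([rows], argument=value, ...), one row to a line, values as JSON. send_rows: Moves the arm, as the interface text tells. Its arguments: {"type":"object","properties":{"increments":{"type":"array"},"squeeze":{"type":"number"}},"required":["increments"]}

```bash
mkdir -p pics; ls
cat > h.py <<'E'
import numpy as np, cv2, json
from workcell import env
def cap(name,fn=None):
    c=env.capture(name)
    np.savez('pics/%s.npz'%(fn or name),**{k:np.array(v) for k,v in c.items()})
    if fn: cv2.imwrite('pics/%s.png'%fn,c['image'][:,:,::-1])
    return c
def ray(c,u,v,z):
    R=np.array(c['R']);t=np.array(c['t'])
    d=R.T@np.array([(u-c['cx'])/c['fx'],(v-c['cy'])/c['fy'],1]);o=-R.T@t
    return o+d*(z-o[2])/d[2]
def proj(c,X):
    p=np.array(c['R'])@np.array(X)+np.array(c['t']);return np.array([c['fx']*p[0]/p[2]+c['cx'],c['fy']*p[1]/p[2]+c['cy']])
E
python3 - <<'E'
from h import *
a=cap('scene','s1');b=cap('top','t1')
for c in(a,b):print(np.round(c['R'],3).tolist(),c['t'],c['fx'],c['cx'])
s=env.get_state();print({k:np.round(v,3).tolist() for k,v in s.items()})
E
```

```text
pics
[[0.062, 0.998, 0.014], [0.851, -0.046, -0.523], [-0.521, 0.045, -0.852]] [-0.02222531 -0.37477386  1.04212753] 374.51988565292845 324.19271735448996
[[0.014, -1.0, -0.008], [-0.983, -0.013, -0.184], [0.184, 0.011, -0.983]] [-0.0089584   0.51444214  1.08306105] 478.50956550446773 317.3378176784063
{'clock': 0.1, 'q': [-1.186, 0.616, -0.013, 1.425, 0.008, 1.103, -0.04], 'joint_vel': [0.001, -0.003, -0.0, -0.002, 0.001, -0.002, 0.002], 'tau': [0.002, -47.038, 0.261, -17.157, 0.01, 0.006, -0.0], 'position': [0.26, 0.595, 0.23], 'ee_rot': [-0.642, -3.075, 0.004], 'force': [0.103, -0.278, 0.259], 'ft_torque': [0.001, -0.051, -0.025], 'grasp_force': 0.0, 'grip_width': 0.085}
```

View pics/t1.png

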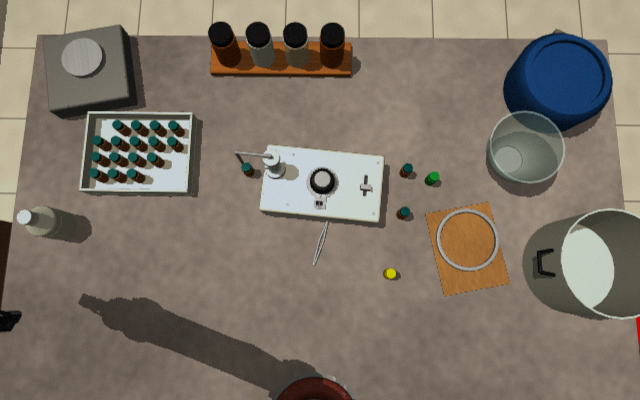

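View pics/s1.png

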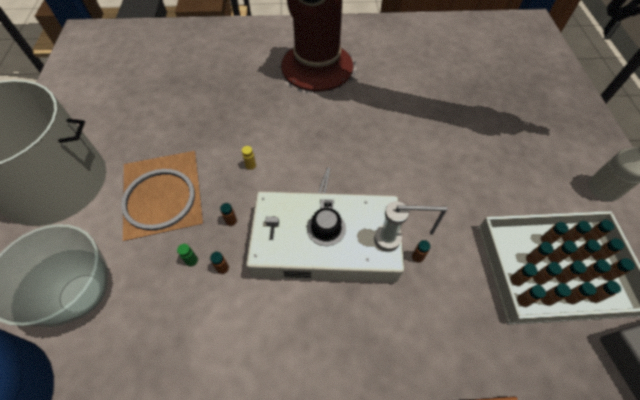

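The top view shows the doser at (322,184) with its dial at (322,180), lock tab at (366,186) and outlet pipe at about (240,155).

Candidates that could be mistaken:
- **Vials:** teal-capped at (248,170), which is vial_out under the pipe, and at (404,213) and (406,170), which are vial_a and vial_b. The green (432,179), the yellow (391,274) and the tray vials (90–190,120–185) are not meant.
- **Dial:** black knob (322,180), as against the bottle caps (220–330,32) and the can (83,57).

Next is the close crop to check this.

Run:
```python
import cv2
i=cv2.imread('pics/t1.png')[130:250,225:425]
cv2.imwrite('pics/t1c.png',cv2.resize(i,None,fx=4,fy=4,interpolation=cv2.INTER_CUBIC))
```

```text
(no output)
```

View pics/t1c.png

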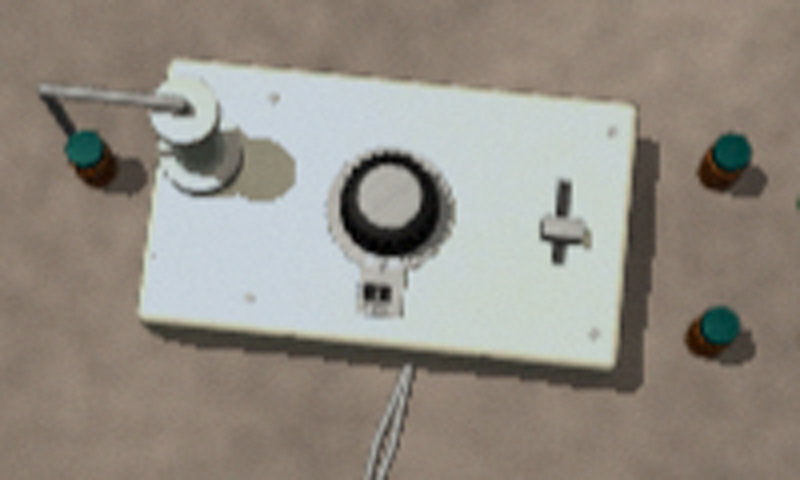

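The crop confirms the doser: grey-topped dial disc at crop (390,197), lock tab at (565,230), vials at (88,147), (732,150) and (720,325). The top-face corners are also clear. Next I fit the pose.

```bash
cat >> h.py <<'E'
def load(fn):
    return {k:(v if v.ndim else float(v)) for k,v in np.load('pics/%s.npz'%fn).items()}
E
python3 - <<'E'
from h import *
from scipy.optimize import least_squares
t=load('t1');s=load('s1')
f=lambda u,v:(225+(u-1.5)/4,130+(v-1.5)/4)
tc=[f(172,62),f(636,103),f(613,367),f(142,320)]; loc=[(80,140),(80,-140),(-80,-140),(-80,140)]
sc=[(403,272),(249,268),(258,193),(399,197)]
def L(p,x,y,z):
    c,n=np.cos(p[2]),np.sin(p[2]);return [p[0]+(c*x-n*y)/1e3,p[1]+(n*x+c*y)/1e3,z/1e3]
def res(p,which=(0,1)):
    r=[]
    for k,(a,b) in enumerate(((t,tc),(s,sc))):
        if k in which:
            for l,q in zip(loc,b): r+=list(proj(a,L(p,*l,70))-q)
    return np.array(r)
for w in((0,),(1,),(0,1)):
    q=least_squares(res,[.65,0,0],args=(w,));print(w,q.x,np.round(q.fun,1))
for n,p,z in(('dial',f(390,197),.105),('lock',f(562,224),.091),('vout',f(88,145),.058),('va',f(720,325),.058),('vb',f(733,150),.058),('pipe',f(44,90),.192),('col',f(190,108),.17)): print(n,ray(t,*p,z))
q=least_squares(res,[.65,0,0],args=((0,),)).x
print(L(q,0,0,94),L(q,0,-100,91))
E
```

```text
(0,) [ 0.54038884 -0.01296036 -0.08424758] [-1.1 -1.3  1.1 -0.5  1.8  0.8 -1.8  0.8]
(1,) [ 0.5453146  -0.00704939 -0.08832449] [ 3.2  1.  -2.6  0.2 -0.7 -1.3  0.  -1.1]
(0, 1) [ 0.54325929 -0.00931838 -0.08709979] [-2.5 -2.6 -0.4 -1.5  0.1 -0.3 -3.4 -0.7  1.8 -0.1 -3.8 -0.7 -1.9 -2.1
 -1.3 -2. ]
dial [ 0.54089939 -0.01283022  0.105     ]
lock [ 0.52950618 -0.11094824  0.091     ]
vout [0.58067516 0.16664487 0.058     ]
va [ 0.47764794 -0.20540485  0.058     ]
vb [ 0.58234671 -0.215081    0.058     ]
pipe [0.57662241 0.16897024 0.192     ]
col [0.57377065 0.09455671 0.17      ]
[np.float64(0.5403888359003091), np.float64(-0.012960357618493524), 0.094] [np.float64(0.5319740402950028), np.float64(-0.11260568472880472), 0.091]
```

Request:
send_rows([
  {"dx": 14,"dy": -30,"dz": 6,"wz": -0.0785},
  {"dx": 14,"dy": -30,"dz": 6,"wz": -0.0785},
  {"dx": 14,"dy": -30,"dz": 6,"wz": -0.0785},
  {"dx": 14,"dy": -30,"dz": 6,"wz": -0.0785},
  {"dx": 14,"dy": -30,"dz": 6,"wz": -0.0785},
  {"dx": 14,"dy": -30,"wz": -0.0785},
  {"dx": 14,"dy": -30,"wz": -0.0785},
  {"dx": 14,"dy": -30,"wz": -0.0785},
  {"dx": 14,"dy": -30,"wz": -0.0785},
  {"dx": 14,"dy": -30,"wz": -0.0785},
  {"dx": 14,"dy": -30,"wz": -0.0785},
  {"dx": 14,"dy": -30,"wz": -0.0785},
  {"dx": 14,"dy": -30,"wz": -0.0785},
  {"dx": 14,"dy": -30,"wz": -0.0785},
  {"dx": 14,"dy": -30,"wz": -0.0785},
  {"dx": 14,"dy": -30,"wz": -0.0785},
  {"dx": 14,"dy": -30,"wz": -0.0785},
  {"dx": 14,"dy": -30,"wz": -0.0785},
  {"dx": 14,"dy": -30,"wz": -0.0785},
  {"dx": 14,"dy": -38,"wz": -0.0785},
], squeeze=30)

```text
invalid input at $.increments[0]: expected keys wx, wy, wz, dx, dy, dz, gripper
```

```bash
cat >> h.py <<'E'
from scipy.spatial.transform import Rotation as Ro
def st():
    s=env.get_state();R=Ro.from_rotvec(s['ee_rot']).as_matrix()
    print('t',round(s['clock'],2),'pos',np.round(np.array(s['position'])*1e3,1),'yaxis',round(np.degrees(np.arctan2(R[1,1],R[0,1])),2),'zax',np.round(R[:,2],3),'F',np.round(s['force'],2),'T',np.round(s['ft_torque'],3),'w',round(s['grip_width']*1e3,1),'g',round(s['grasp_force'],1),'q',np.round(s['q'],2))
E
python3 -c "
from h import *
st();cap('wrist','w1')"
```

```text
t 0.1 pos [259.9 595.1 230.2] yaxis 66.41 zax [-0.001 -0.002 -1.   ] F [ 0.1  -0.28  0.26] T [ 0.001 -0.051 -0.025] w 85.5 g 0.0 q [-1.19  0.62 -0.01  1.42  0.01  1.1  -0.04]
```

View pics/w1.png

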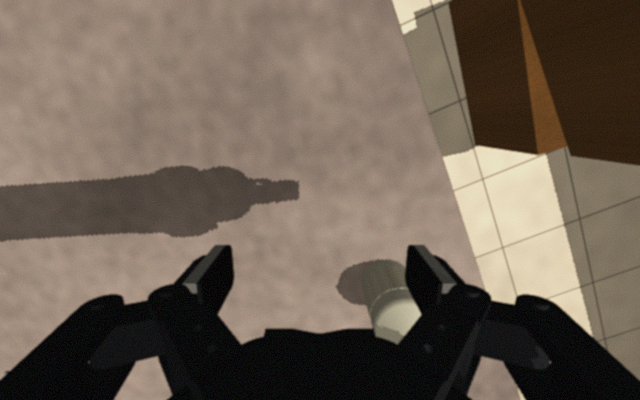

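The move was refused because every row needs all seven keys. The wrist picture shows only the table and the open fingers, at about (215,270) and (425,270). I'll resend with full rows.

Request:
send_rows([
  {"wx": 0,"wy": 0,"wz": -0.0785,"dx": 14,"dy": -30,"dz": 6,"gripper": -1},
  {"wx": 0,"wy": 0,"wz": -0.0785,"dx": 14,"dy": -30,"dz": 6,"gripper": -1},
  {"wx": 0,"wy": 0,"wz": -0.0785,"dx": 14,"dy": -30,"dz": 6,"gripper": -1},
  {"wx": 0,"wy": 0,"wz": -0.0785,"dx": 14,"dy": -30,"dz": 6,"gripper": -1},
  {"wx": 0,"wy": 0,"wz": -0.0785,"dx": 14,"dy": -30,"dz": 6,"gripper": -1},
  {"wx": 0,"wy": 0,"wz": -0.0785,"dx": 14,"dy": -30,"dz": 0,"gripper": -1},
  {"wx": 0,"wy": 0,"wz": -0.0785,"dx": 14,"dy": -30,"dz": 0,"gripper": -1},
  {"wx": 0,"wy": 0,"wz": -0.0785,"dx": 14,"dy": -30,"dz": 0,"gripper": -1},
  {"wx": 0,"wy": 0,"wz": -0.0785,"dx": 14,"dy": -30,"dz": 0,"gripper": -1},
  {"wx": 0,"wy": 0,"wz": -0.0785,"dx": 14,"dy": -30,"dz": 0,"gripper": -1},
  {"wx": 0,"wy": 0,"wz": -0.0785,"dx": 14,"dy": -30,"dz": 0,"gripper": -1},
  {"wx": 0,"wy": 0,"wz": -0.0785,"dx": 14,"dy": -30,"dz": 0,"gripper": -1},
  {"wx": 0,"wy": 0,"wz": -0.0785,"dx": 14,"dy": -30,"dz": 0,"gripper": -1},
  {"wx": 0,"wy": 0,"wz": -0.0785,"dx": 14,"dy": -30,"dz": 0,"gripper": -1},
  {"wx": 0,"wy": 0,"wz": -0.0785,"dx": 14,"dy": -30,"dz": 0,"gripper": -1},
  {"wx": 0,"wy": 0,"wz": -0.0785,"dx": 14,"dy": -30,"dz": 0,"gripper": -1},
  {"wx": 0,"wy": 0,"wz": -0.0785,"dx": 14,"dy": -30,"dz": 0,"gripper": -1},
  {"wx": 0,"wy": 0,"wz": -0.0785,"dx": 14,"dy": -30,"dz": 0,"gripper": -1},
  {"wx": 0,"wy": 0,"wz": -0.0785,"dx": 14,"dy": -30,"dz": 0,"gripper": -1},
  {"wx": 0,"wy": 0,"wz": -0.0785,"dx": 14,"dy": -38,"dz": 0,"gripper": -1},
], squeeze=30)

```text
clock: 2.15
position: [0.5405, -0.012, 0.2609]
ee_rot: [-2.627, -1.72, -0.0]
force: [1.0, 0.2, -0.2]
grip_width: 0.0854
grasp_force: 0.0
```

Request:
send_rows([
  {"wx": 0,"wy": 0,"wz": 0,"dx": 0,"dy": 0,"dz": 0,"gripper": -1},
  {"wx": 0,"wy": 0,"wz": 0,"dx": 0,"dy": 0,"dz": 0,"gripper": -1},
])

```text
clock: 2.35
position: [0.5399, -0.0132, 0.261]
ee_rot: [-2.629, -1.718, 0.001]
force: [0.1, 1.0, -0.2]
grip_width: 0.0853
grasp_force: 0.0
```

```bash
python3 -c "
from h import *
st();cap('wrist','w2')"
```

```text
t 2.35 pos [539.9 -13.2 261. ] yaxis -23.66 zax [-0.001  0.    -1.   ] F [ 0.08  0.99 -0.25] T [ 0.026 -0.023 -0.013] w 85.3 g 0.0 q [-0.35  0.45  0.5   1.71 -0.24  1.05 -0.18]
```

View pics/w2.png

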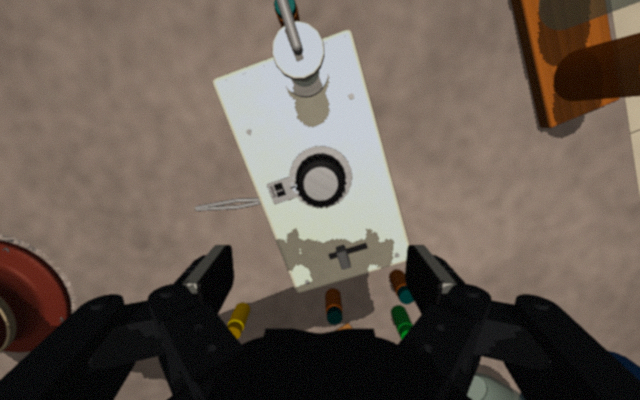

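The wrist view shows the dial's grey disc at (321,180), the lock tab at (345,255) and the housing corners at (214,79), (349,30), (410,260) and (298,292). The path down is clear.

```bash
python3 -c "
from h import *
w=load('w2')
print(ray(w,321,180,.105),ray(w,344,253,.091))
for p in((214,79),(349,30),(410,260),(298,292)):print(ray(w,*p,.07))
print(np.mean([ray(w,*p,.07) for p in((214,79),(349,30),(410,260),(298,292))],0))
g=cv2.cvtColor(w['image'],cv2.COLOR_RGB2HSV);print(g[180,321],g[180,340],g[180,300],g[160,321])
m=((w['image'].max(2)<60)).astype('uint8');m[:,:290]=0;m[:,355:]=0;m[:140]=0;m[215:]=0
c=max(cv2.findContours(m,0,2)[0],key=cv2.contourArea);e=cv2.fitEllipse(cv2.convexHull(c));print(e,ray(w,*e[0],.095))
t=load('t1');m=((t['image'].max(2)<60)).astype('uint8');m[:,:305]=0;m[:,340:]=0;m[:163]=0;m[196:]=0
c=max(cv2.findContours(m,0,2)[0],key=cv2.contourArea);e=cv2.fitEllipse(cv2.convexHull(c));print(e,ray(t,*e[0],.095))
"
```

```text
[ 0.54518761 -0.00840168  0.105     ] [ 0.53400134 -0.10247295  0.091     ]
[0.48130404 0.13229981 0.07      ]
[0.63177572 0.1177397  0.07      ]
[ 0.60490055 -0.1551356   0.07      ]
[ 0.45512792 -0.14016082  0.07      ]
[ 0.54327706 -0.01131423  0.07      ]
[ 19  18 156] [150  17  15] [20 45 17] [ 0 27 28]
((320.3257751464844, 180.11083984375), (49.4956169128418, 52.556884765625), 175.50518798828125) [ 0.5437148  -0.01009658  0.095     ]
((322.1302795410156, 180.9649658203125), (24.360639572143555, 25.458650588989258), 158.54318237304688) [ 0.53825744 -0.01289232  0.095     ]
```

Request:
send_rows([
  {"wx": 0,"wy": 0,"wz": 0,"dx": 2,"dy": 2,"dz": -40,"gripper": -1},
  {"wx": 0,"wy": 0,"wz": 0,"dx": 0,"dy": 0,"dz": -40,"gripper": -1},
  {"wx": 0,"wy": 0,"wz": 0,"dx": 0,"dy": 0,"dz": -40,"gripper": -1},
  {"wx": 0,"wy": 0,"wz": 0,"dx": 0,"dy": 0,"dz": -30,"gripper": -1},
  {"wx": 0,"wy": 0,"wz": 0,"dx": 0,"dy": 0,"dz": -20,"gripper": -1},
  {"wx": 0,"wy": 0,"wz": 0,"dx": 0,"dy": 0,"dz": -12,"gripper": -1},
  {"wx": 0,"wy": 0,"wz": 0,"dx": 0,"dy": 0,"dz": 0,"gripper": -1},
  {"wx": 0,"wy": 0,"wz": 0,"dx": 0,"dy": 0,"dz": 0,"gripper": -1},
])

```text
clock: 3.2
position: [0.5427, -0.0097, 0.08]
ee_rot: [2.627, 1.723, 0.002]
force: [0.1, -0.4, 0.4]
grip_width: 0.0855
grasp_force: 0.0
```

```bash
python3 -c "
from h import *
st()"
```

```text
t 3.2 pos [542.7  -9.7  80. ] yaxis -23.48 zax [ 0.001  0.    -1.   ] F [ 0.13 -0.36  0.37] T [ 0.027 -0.055 -0.032] w 85.5 g 0.0 q [-0.26  0.68  0.37  1.9  -0.39  0.63 -0.05]
```

Request:
send_rows([
  {"wx": 0,"wy": 0,"wz": 0,"dx": 0,"dy": 0,"dz": 0,"gripper": 0.1},
  {"wx": 0,"wy": 0,"wz": 0,"dx": 0,"dy": 0,"dz": 0,"gripper": 0.1},
  {"wx": 0,"wy": 0,"wz": 0,"dx": 0,"dy": 0,"dz": 0,"gripper": 0.1},
  {"wx": 0,"wy": 0,"wz": 0,"dx": 0,"dy": 0,"dz": 0,"gripper": 0.1},
  {"wx": 0,"wy": 0,"wz": 0,"dx": 0,"dy": 0,"dz": 0,"gripper": 0.1},
  {"wx": 0,"wy": 0,"wz": 0,"dx": 0,"dy": 0,"dz": 0,"gripper": 0.1},
  {"wx": 0,"wy": 0,"wz": 0,"dx": 0,"dy": 0,"dz": 0,"gripper": 0.1},
  {"wx": 0,"wy": 0,"wz": 0,"dx": 0,"dy": 0,"dz": 0,"gripper": 0.1},
], squeeze=20)

```text
clock: 4.0
position: [0.5426, -0.0102, 0.0805]
ee_rot: [2.628, 1.721, 0.002]
force: [-1.0, 0.8, 7.0]
grip_width: 0.0515
grasp_force: 21.5
```

```bash
python3 -c "
from h import *
st()"
```

```text
t 4.0 pos [542.6 -10.2  80.5] yaxis -23.55 zax [ 0.001  0.001 -1.   ] F [-1.05  0.82  7.  ] T [ 0.135  0.334 -0.009] w 51.5 g 21.5 q [-0.26  0.68  0.37  1.9  -0.39  0.63 -0.05]
```

Request:
send_rows([
  {"wx": 0,"wy": 0,"wz": 0.05,"dx": 0,"dy": 0,"dz": 0,"gripper": 0.1},
  {"wx": 0,"wy": 0,"wz": 0,"dx": 0,"dy": 0,"dz": 0,"gripper": 0.1},
])

```text
clock: 4.2
position: [0.5425, -0.0102, 0.0805]
ee_rot: [-2.584, -1.787, -0.003]
force: [-2.1, -0.2, 6.6]
grip_width: 0.0508
grasp_force: 21.6
```

```bash
python3 -c "
from h import *
st()"
```

```text
t 4.2 pos [542.5 -10.2  80.5] yaxis -20.66 zax [ 0.001  0.001 -1.   ] F [-2.06 -0.17  6.62] T [ 0.162  0.263 -0.044] w 50.8 g 21.6 q [-0.25  0.67  0.35  1.9  -0.38  0.63 -0.02]
```

Request:
send_rows([
  {"wx": 0,"wy": 0,"wz": 0.05,"dx": 0,"dy": 0,"dz": 0,"gripper": 0.1},
  {"wx": 0,"wy": 0,"wz": 0,"dx": 0,"dy": 0,"dz": 0,"gripper": 0.1},
])

```text
clock: 4.4
position: [0.5425, -0.0102, 0.0804]
ee_rot: [-2.539, -1.851, -0.003]
force: [-1.0, 0.1, 6.0]
grip_width: 0.0512
grasp_force: 21.6
```

```bash
python3 -c "
from h import *
st()"
```

```text
t 4.4 pos [542.5 -10.2  80.4] yaxis -17.81 zax [ 0.001  0.001 -1.   ] F [-1.    0.13  5.99] T [ 0.178  0.289 -0.112] w 51.2 g 21.6 q [-0.24  0.67  0.34  1.9  -0.37  0.63  0.02]
```

Request:
send_rows([
  {"wx": 0,"wy": 0,"wz": 0.05,"dx": 0,"dy": 0,"dz": 0,"gripper": 0.1},
  {"wx": 0,"wy": 0,"wz": 0,"dx": 0,"dy": 0,"dz": 0,"gripper": 0.1},
])

```text
clock: 4.6
position: [0.5425, -0.0102, 0.0804]
ee_rot: [2.49, 1.915, 0.002]
force: [-1.0, 0.5, 7.0]
grip_width: 0.0515
grasp_force: 21.5
```

```bash
python3 -c "
from h import *
st()"
```

```text
t 4.6 pos [542.5 -10.2  80.4] yaxis -14.88 zax [ 0.001  0.001 -1.   ] F [-1.03  0.45  6.95] T [0.118 0.275 0.046] w 51.5 g 21.5 q [-0.23  0.67  0.33  1.9  -0.35  0.62  0.06]
```

Request:
send_rows([
  {"wx": 0,"wy": 0,"wz": 0.05,"dx": 0,"dy": 0,"dz": 0,"gripper": 0.1},
  {"wx": 0,"wy": 0,"wz": 0,"dx": 0,"dy": 0,"dz": 0,"gripper": 0.1},
])

```text
clock: 4.8
position: [0.5425, -0.0102, 0.0804]
ee_rot: [2.441, 1.977, 0.002]
force: [-1.2, 1.6, 6.1]
grip_width: 0.0511
grasp_force: 21.6
```

```bash
python3 -c "
from h import *
st()"
```

```text
t 4.8 pos [542.5 -10.2  80.4] yaxis -11.99 zax [ 0.001  0.001 -1.   ] F [-1.25  1.63  6.11] T [0.133 0.3   0.109] w 51.1 g 21.6 q [-0.22  0.67  0.31  1.9  -0.33  0.62  0.09]
```

Request:
send_rows([
  {"wx": 0,"wy": 0,"wz": 0.05,"dx": 0,"dy": 0,"dz": 0,"gripper": 0.1},
  {"wx": 0,"wy": 0,"wz": 0,"dx": 0,"dy": 0,"dz": 0,"gripper": 0.1},
])

```text
clock: 5.0
position: [0.5424, -0.0102, 0.0804]
ee_rot: [2.392, 2.037, 0.002]
force: [-1.3, 0.6, 6.1]
grip_width: 0.0511
grasp_force: 21.6
```

```bash
python3 -c "
from h import *
st()"
```

```text
t 5.0 pos [542.4 -10.2  80.4] yaxis -9.15 zax [ 0.001  0.001 -1.   ] F [-1.27  0.6   6.08] T [0.149 0.306 0.057] w 51.1 g 21.6 q [-0.21  0.67  0.3   1.9  -0.32  0.62  0.13]
```

Request:
send_rows([
  {"wx": 0,"wy": 0,"wz": 0.05,"dx": 0,"dy": 0,"dz": 0,"gripper": 0.1},
  {"wx": 0,"wy": 0,"wz": 0,"dx": 0,"dy": 0,"dz": 0,"gripper": 0.1},
])

```text
clock: 5.2
position: [0.5424, -0.0102, 0.0804]
ee_rot: [2.341, 2.096, 0.002]
force: [-1.1, 1.1, 6.1]
grip_width: 0.0514
grasp_force: 21.6
```

```bash
python3 -c "
from h import *
st()"
```

```text
t 5.2 pos [542.4 -10.2  80.4] yaxis -6.32 zax [ 0.001  0.001 -1.   ] F [-1.06  1.15  6.14] T [ 0.188  0.347 -0.017] w 51.4 g 21.6 q [-0.2   0.67  0.28  1.9  -0.31  0.62  0.16]
```

Request:
send_rows([
  {"wx": 0,"wy": 0,"wz": 0.05,"dx": 0,"dy": 0,"dz": 0,"gripper": 0.1},
  {"wx": 0,"wy": 0,"wz": 0,"dx": 0,"dy": 0,"dz": 0,"gripper": 0.1},
])

```text
clock: 5.4
position: [0.5424, -0.0102, 0.0804]
ee_rot: [-2.288, -2.153, -0.002]
force: [-1.5, 0.4, 6.2]
grip_width: 0.0512
grasp_force: 21.6
```

```bash
python3 -c "
from h import *
st()"
```

```text
t 5.4 pos [542.4 -10.2  80.4] yaxis -3.48 zax [ 0.001  0.001 -1.   ] F [-1.47  0.41  6.2 ] T [ 0.141  0.381 -0.102] w 51.2 g 21.6 q [-0.19  0.66  0.27  1.9  -0.29  0.61  0.2 ]
```

Request:
send_rows([
  {"wx": 0,"wy": 0,"wz": 0.05,"dx": 0,"dy": 0,"dz": 0,"gripper": 0.1},
  {"wx": 0,"wy": 0,"wz": 0,"dx": 0,"dy": 0,"dz": 0,"gripper": 0.1},
])

```text
clock: 5.6
position: [0.5424, -0.0102, 0.0804]
ee_rot: [-2.233, -2.209, -0.002]
force: [-1.8, 1.1, 6.3]
grip_width: 0.0514
grasp_force: 21.6
```

```bash
python3 -c "
from h import *
st()"
```

```text
t 5.6 pos [542.4 -10.2  80.4] yaxis -0.62 zax [ 0.001  0.001 -1.   ] F [-1.77  1.15  6.26] T [ 0.088  0.355 -0.066] w 51.4 g 21.6 q [-0.19  0.66  0.26  1.9  -0.28  0.61  0.23]
```

Request:
send_rows([
  {"wx": 0,"wy": 0,"wz": 0.05,"dx": 0,"dy": 0,"dz": 0,"gripper": 0.1},
  {"wx": 0,"wy": 0,"wz": 0,"dx": 0,"dy": 0,"dz": 0,"gripper": 0.1},
])

```text
clock: 5.8
position: [0.5423, -0.0101, 0.0804]
ee_rot: [2.176, 2.266, 0.002]
force: [-1.4, 1.0, 6.6]
grip_width: 0.0513
grasp_force: 21.6
```

```bash
python3 -c "
from h import *
st()"
```

```text
t 5.8 pos [542.3 -10.1  80.4] yaxis 2.32 zax [ 0.001  0.001 -1.   ] F [-1.43  1.04  6.61] T [0.144 0.427 0.143] w 51.3 g 21.6 q [-0.18  0.66  0.24  1.9  -0.26  0.61  0.27]
```

Request:
send_rows([
  {"wx": 0,"wy": 0,"wz": 0.05,"dx": 0,"dy": 0,"dz": 0,"gripper": 0.1},
  {"wx": 0,"wy": 0,"wz": 0,"dx": 0,"dy": 0,"dz": 0,"gripper": 0.1},
])

```text
clock: 6.0
position: [0.5423, -0.0102, 0.0804]
ee_rot: [2.119, 2.32, 0.002]
force: [-2.3, 0.1, 6.1]
grip_width: 0.0517
grasp_force: 21.6
```

```bash
python3 -c "
from h import *
st()"
```

```text
t 6.0 pos [542.3 -10.2  80.4] yaxis 5.18 zax [ 0.001  0.001 -1.   ] F [-2.31  0.08  6.08] T [0.127 0.372 0.071] w 51.7 g 21.6 q [-0.17  0.66  0.23  1.9  -0.24  0.61  0.31]
```

Request:
send_rows([
  {"wx": 0,"wy": 0,"wz": 0.03,"dx": 0,"dy": 0,"dz": 0,"gripper": 0.1},
  {"wx": 0,"wy": 0,"wz": 0,"dx": 0,"dy": 0,"dz": 0,"gripper": 0.1},
])

```text
clock: 6.2
position: [0.5423, -0.0102, 0.0804]
ee_rot: [2.084, 2.351, 0.001]
force: [-2.1, 1.6, 5.2]
grip_width: 0.0511
grasp_force: 21.6
```

```bash
python3 -c "
from h import *
st()"
```

```text
t 6.2 pos [542.3 -10.2  80.4] yaxis 6.87 zax [ 0.001  0.001 -1.   ] F [-2.12  1.57  5.25] T [0.171 0.409 0.038] w 51.1 g 21.6 q [-0.16  0.66  0.22  1.9  -0.24  0.61  0.33]
```

Request:
send_rows([
  {"wx": 0,"wy": 0,"wz": 0.03,"dx": 0,"dy": 0,"dz": 0,"gripper": 0.1},
  {"wx": 0,"wy": 0,"wz": 0,"dx": 0,"dy": 0,"dz": 0,"gripper": 0.1},
])

```text
clock: 6.4
position: [0.5422, -0.0102, 0.0804]
ee_rot: [2.049, 2.381, 0.001]
force: [-1.6, 0.5, 7.0]
grip_width: 0.0513
grasp_force: 21.6
```

```bash
python3 -c "
from h import *
st()"
```

```text
t 6.4 pos [542.2 -10.2  80.4] yaxis 8.57 zax [ 0.001  0.001 -1.   ] F [-1.61  0.54  7.03] T [0.196 0.398 0.008] w 51.3 g 21.6 q [-0.16  0.66  0.21  1.9  -0.23  0.61  0.35]
```

Request:
send_rows([
  {"wx": 0,"wy": 0,"wz": 0.03,"dx": 0,"dy": 0,"dz": 0,"gripper": 0.1},
  {"wx": 0,"wy": 0,"wz": 0,"dx": 0,"dy": 0,"dz": 0,"gripper": 0.1},
])

```text
clock: 6.6
position: [0.5423, -0.0102, 0.0804]
ee_rot: [2.014, 2.411, 0.002]
force: [-1.2, 1.2, 7.0]
grip_width: 0.0515
grasp_force: 21.6
```

```bash
python3 -c "
from h import *
st()"
```

```text
t 6.6 pos [542.3 -10.2  80.4] yaxis 10.27 zax [ 0.001  0.001 -1.   ] F [-1.24  1.2   7.01] T [ 0.147  0.404 -0.05 ] w 51.5 g 21.6 q [-0.15  0.66  0.2   1.9  -0.22  0.61  0.37]
```

Request:
send_rows([
  {"wx": 0,"wy": 0,"wz": 0.03,"dx": 0,"dy": 0,"dz": 0,"gripper": 0.1},
  {"wx": 0,"wy": 0,"wz": 0,"dx": 0,"dy": 0,"dz": 0,"gripper": 0.1},
])

```text
clock: 6.8
position: [0.5422, -0.0101, 0.0804]
ee_rot: [1.978, 2.441, 0.002]
force: [-1.8, 0.9, 6.3]
grip_width: 0.0511
grasp_force: 21.6
```

```bash
python3 -c "
from h import *
st()"
```

```text
t 6.8 pos [542.2 -10.1  80.4] yaxis 11.98 zax [ 0.001  0.001 -1.   ] F [-1.76  0.89  6.29] T [ 0.125  0.456 -0.045] w 51.1 g 21.6 q [-0.15  0.66  0.19  1.9  -0.21  0.6   0.39]
```

Request:
send_rows([
  {"wx": 0,"wy": 0,"wz": 0.05,"dx": 0,"dy": 0,"dz": 0,"gripper": 0.1},
  {"wx": 0,"wy": 0,"wz": 0,"dx": 0,"dy": 0,"dz": 0,"gripper": 0.1},
])

```text
clock: 7.0
position: [0.5422, -0.0102, 0.0804]
ee_rot: [-1.916, -2.49, -0.002]
force: [-2.0, 0.2, 6.6]
grip_width: 0.0511
grasp_force: 21.7
```

```bash
python3 -c "
from h import *
st()"
```

```text
t 7.0 pos [542.2 -10.2  80.4] yaxis 14.84 zax [ 0.001  0.001 -1.   ] F [-1.97  0.2   6.63] T [ 0.198  0.432 -0.114] w 51.1 g 21.7 q [-0.14  0.66  0.18  1.9  -0.19  0.6   0.42]
```

Request:
send_rows([
  {"wx": 0,"wy": 0,"wz": 0.05,"dx": 0,"dy": 0,"dz": 0,"gripper": 0.1},
  {"wx": 0,"wy": 0,"wz": 0,"dx": 0,"dy": 0,"dz": 0,"gripper": 0.1},
])

```text
clock: 7.2
position: [0.5422, -0.0102, 0.0804]
ee_rot: [1.852, 2.538, 0.001]
force: [-2.2, 0.8, 6.7]
grip_width: 0.0516
grasp_force: 21.6
```

```bash
python3 -c "
from h import *
st()"
```

```text
t 7.2 pos [542.2 -10.2  80.4] yaxis 17.77 zax [ 0.001  0.001 -1.   ] F [-2.19  0.82  6.69] T [0.122 0.389 0.057] w 51.6 g 21.6 q [-0.13  0.65  0.16  1.9  -0.18  0.6   0.46]
```

Request:
send_rows([
  {"wx": 0,"wy": 0,"wz": 0.05,"dx": 0,"dy": 0,"dz": 0,"gripper": 0.1},
  {"wx": 0,"wy": 0,"wz": 0,"dx": 0,"dy": 0,"dz": 0,"gripper": 0.1},
])

```text
clock: 7.4
position: [0.5422, -0.0102, 0.0804]
ee_rot: [1.787, 2.584, 0.001]
force: [-1.0, 1.2, 6.8]
grip_width: 0.0512
grasp_force: 21.6
```

```bash
python3 -c "
from h import *
st()"
```

```text
t 7.4 pos [542.2 -10.2  80.4] yaxis 20.66 zax [ 0.     0.001 -1.   ] F [-0.96  1.16  6.79] T [0.139 0.439 0.133] w 51.2 g 21.6 q [-0.12  0.65  0.15  1.9  -0.16  0.6   0.5 ]
```

Request:
send_rows([
  {"wx": 0,"wy": 0,"wz": 0.03,"dx": 0,"dy": 0,"dz": 0,"gripper": 0.1},
  {"wx": 0,"wy": 0,"wz": 0,"dx": 0,"dy": 0,"dz": 0,"gripper": 0.1},
])

```text
clock: 7.6
position: [0.5421, -0.0102, 0.0805]
ee_rot: [1.749, 2.61, 0.001]
force: [-2.7, 0.9, 6.3]
grip_width: 0.0511
grasp_force: 21.6
```

```bash
python3 -c "
from h import *
st()"
```

```text
t 7.6 pos [542.1 -10.2  80.5] yaxis 22.35 zax [ 0.  0. -1.] F [-2.68  0.95  6.33] T [0.072 0.508 0.151] w 51.1 g 21.6 q [-0.11  0.65  0.14  1.9  -0.15  0.6   0.52]
```

Request:
send_rows([
  {"wx": 0,"wy": 0,"wz": 0.03,"dx": 0,"dy": 0,"dz": 0,"gripper": 0.1},
  {"wx": 0,"wy": 0,"wz": 0,"dx": 0,"dy": 0,"dz": 0,"gripper": 0.1},
])

```text
clock: 7.8
position: [0.5421, -0.0102, 0.0804]
ee_rot: [1.71, 2.635, 0.001]
force: [-2.2, 1.1, 7.2]
grip_width: 0.0513
grasp_force: 21.6
```

```bash
python3 -c "
from h import *
st()"
```

```text
t 7.8 pos [542.1 -10.2  80.4] yaxis 24.05 zax [ 0.  0. -1.] F [-2.25  1.07  7.21] T [0.134 0.38  0.049] w 51.3 g 21.6 q [-0.11  0.65  0.13  1.9  -0.14  0.6   0.54]
```

Request:
send_rows([
  {"wx": 0,"wy": 0,"wz": 0.03,"dx": 0,"dy": 0,"dz": 0,"gripper": 0.1},
  {"wx": 0,"wy": 0,"wz": 0,"dx": 0,"dy": 0,"dz": 0,"gripper": 0.1},
])

```text
clock: 8.0
position: [0.5421, -0.0102, 0.0804]
ee_rot: [1.671, 2.66, 0.001]
force: [-2.7, 0.7, 6.1]
grip_width: 0.0511
grasp_force: 21.6
```

```bash
python3 -c "
from h import *
st()"
```

```text
t 8.0 pos [542.1 -10.2  80.4] yaxis 25.74 zax [ 0.     0.001 -1.   ] F [-2.67  0.68  6.13] T [ 0.094  0.42  -0.047] w 51.1 g 21.6 q [-0.1   0.65  0.13  1.9  -0.14  0.6   0.56]
```

Request:
send_rows([
  {"wx": 0,"wy": 0,"wz": 0.03,"dx": 0,"dy": 0,"dz": 0,"gripper": 0.1},
  {"wx": 0,"wy": 0,"wz": 0,"dx": 0,"dy": 0,"dz": 0,"gripper": 0.1},
])

```text
clock: 8.2
position: [0.5421, -0.0102, 0.0804]
ee_rot: [-1.632, -2.684, -0.001]
force: [-1.3, 0.0, 6.1]
grip_width: 0.0512
grasp_force: 21.6
```

```bash
python3 -c "
from h import *
st()"
```

```text
t 8.2 pos [542.1 -10.2  80.4] yaxis 27.41 zax [ 0.     0.001 -1.   ] F [-1.26  0.02  6.08] T [ 0.211  0.438 -0.183] w 51.2 g 21.6 q [-0.1   0.65  0.12  1.9  -0.13  0.6   0.58]
```

Request:
send_rows([
  {"wx": 0,"wy": 0,"wz": 0.015,"dx": 0,"dy": 0,"dz": 0,"gripper": 0.1},
  {"wx": 0,"wy": 0,"wz": 0,"dx": 0,"dy": 0,"dz": 0,"gripper": 0.1},
])

```text
clock: 8.4
position: [0.5421, -0.0102, 0.0804]
ee_rot: [-1.612, -2.696, -0.001]
force: [-2.7, 0.6, 7.2]
grip_width: 0.0515
grasp_force: 21.6
```

```bash
python3 -c "
from h import *
st();env.capture('wrist');st();env.capture('wrist');st()"
```

```text
t 8.4 pos [542.1 -10.2  80.4] yaxis 28.24 zax [ 0.     0.001 -1.   ] F [-2.66  0.62  7.23] T [ 0.156  0.49  -0.202] w 51.5 g 21.6 q [-0.09  0.65  0.11  1.9  -0.12  0.6   0.59]
t 8.45 pos [542.1 -10.2  80.4] yaxis 28.22 zax [ 0.     0.001 -1.   ] F [-2.48  0.58  6.37] T [ 0.116  0.434 -0.181] w 51.4 g 21.6 q [-0.09  0.65  0.11  1.9  -0.12  0.6   0.59]
t 8.5 pos [542.1 -10.2  80.4] yaxis 28.22 zax [ 0.     0.001 -1.   ] F [-1.77  0.98  7.15] T [ 0.119  0.414 -0.189] w 51.3 g 21.6 q [-0.09  0.65  0.11  1.9  -0.12  0.6   0.59]
```

Request:
send_rows([
  {"wx": 0,"wy": 0,"wz": 0.015,"dx": 0,"dy": 0,"dz": 0,"gripper": 0.1},
  {"wx": 0,"wy": 0,"wz": 0,"dx": 0,"dy": 0,"dz": 0,"gripper": 0.1},
])

```text
clock: 8.7
position: [0.5421, -0.0102, 0.0804]
ee_rot: [-1.593, -2.708, -0.001]
force: [-1.9, 1.4, 6.8]
grip_width: 0.0516
grasp_force: 21.6
```

```bash
python3 -c "
from h import *
st();env.capture('wrist');st();env.capture('wrist');st()"
```

```text
t 8.7 pos [542.1 -10.2  80.4] yaxis 29.07 zax [ 0.     0.001 -1.   ] F [-1.9   1.37  6.84] T [ 0.103  0.503 -0.296] w 51.6 g 21.6 q [-0.09  0.65  0.11  1.9  -0.12  0.6   0.6 ]
t 8.75 pos [542.1 -10.2  80.4] yaxis 29.06 zax [ 0.     0.001 -1.   ] F [-1.93  1.04  6.47] T [ 0.203  0.452 -0.268] w 51.1 g 21.6 q [-0.09  0.65  0.11  1.9  -0.12  0.6   0.6 ]
t 8.8 pos [542.1 -10.2  80.4] yaxis 29.06 zax [ 0.     0.001 -1.   ] F [-1.66 -0.17  7.3 ] T [ 0.137  0.483 -0.217] w 51.1 g 21.6 q [-0.09  0.65  0.11  1.9  -0.12  0.6   0.6 ]
```

At the stop: torque is about 0.26 N m, against click peaks of about 0.11. Rests came at about −23.5, −7, 9 and 25°, so the pitch is about 16° and the start was click 3. Now clockwise.

Request:
send_rows([
  {"wx": 0,"wy": 0,"wz": -0.06,"dx": 0,"dy": 0,"dz": 0,"gripper": 0.1},
  {"wx": 0,"wy": 0,"wz": 0,"dx": 0,"dy": 0,"dz": 0,"gripper": 0.1},
])

```text
clock: 9.0
position: [0.5421, -0.0102, 0.0804]
ee_rot: [1.673, 2.659, 0.001]
force: [-2.5, 0.1, 6.3]
grip_width: 0.0512
grasp_force: 21.6
```

```bash
python3 -c "
from h import *
st()"
```

```text
t 9.0 pos [542.1 -10.2  80.4] yaxis 25.66 zax [ 0.  0. -1.] F [-2.54  0.14  6.31] T [0.101 0.455 0.018] w 51.2 g 21.6 q [-0.1   0.65  0.13  1.9  -0.14  0.6   0.56]
```

Request:
send_rows([
  {"wx": 0,"wy": 0,"wz": -0.07,"dx": 0,"dy": 0,"dz": 0,"gripper": 0.1},
  {"wx": 0,"wy": 0,"wz": -0.07,"dx": 0,"dy": 0,"dz": 0,"gripper": 0.1},
  {"wx": 0,"wy": 0,"wz": -0.07,"dx": 0,"dy": 0,"dz": 0,"gripper": 0.1},
  {"wx": 0,"wy": 0,"wz": -0.07,"dx": 0,"dy": 0,"dz": 0,"gripper": 0.1},
  {"wx": 0,"wy": 0,"wz": -0.07,"dx": 0,"dy": 0,"dz": 0,"gripper": 0.1},
  {"wx": 0,"wy": 0,"wz": -0.07,"dx": 0,"dy": 0,"dz": 0,"gripper": 0.1},
  {"wx": 0,"wy": 0,"wz": -0.07,"dx": 0,"dy": 0,"dz": 0,"gripper": 0.1},
  {"wx": 0,"wy": 0,"wz": -0.07,"dx": 0,"dy": 0,"dz": 0,"gripper": 0.1},
  {"wx": 0,"wy": 0,"wz": -0.07,"dx": 0,"dy": 0,"dz": 0,"gripper": 0.1},
  {"wx": 0,"wy": 0,"wz": -0.07,"dx": 0,"dy": 0,"dz": 0,"gripper": 0.1},
  {"wx": 0,"wy": 0,"wz": -0.07,"dx": 0,"dy": 0,"dz": 0,"gripper": 0.1},
  {"wx": 0,"wy": 0,"wz": -0.07,"dx": 0,"dy": 0,"dz": 0,"gripper": 0.1},
  {"wx": 0,"wy": 0,"wz": 0,"dx": 0,"dy": 0,"dz": 0,"gripper": 0.1},
  {"wx": 0,"wy": 0,"wz": 0,"dx": 0,"dy": 0,"dz": 0,"gripper": 0.1},
])

```text
clock: 10.4
position: [0.5426, -0.0102, 0.0804]
ee_rot: [2.611, 1.747, 0.002]
force: [-1.0, 1.4, 6.1]
grip_width: 0.0512
grasp_force: 21.6
```

```bash
python3 -c "
from h import *
st();env.capture('wrist');st()"
```

```text
t 10.4 pos [542.6 -10.2  80.4] yaxis -22.41 zax [ 0.001  0.001 -1.   ] F [-1.    1.43  6.05] T [ 0.182  0.319 -0.022] w 51.2 g 21.6 q [-0.25  0.68  0.36  1.9  -0.39  0.63 -0.04]
t 10.45 pos [542.5 -10.2  80.4] yaxis -22.41 zax [ 0.001  0.001 -1.   ] F [-1.41  0.37  7.13] T [ 0.143  0.36  -0.093] w 51.1 g 21.6 q [-0.25  0.68  0.36  1.9  -0.39  0.63 -0.04]
```

Request:
send_rows([
  {"wx": 0,"wy": 0,"wz": -0.07,"dx": 0,"dy": 0,"dz": 0,"gripper": 0.1},
  {"wx": 0,"wy": 0,"wz": 0,"dx": 0,"dy": 0,"dz": 0,"gripper": 0.1},
])

```text
clock: 10.65
position: [0.5426, -0.0102, 0.0804]
ee_rot: [2.67, 1.654, 0.002]
force: [-2.1, 0.8, 5.8]
grip_width: 0.0513
grasp_force: 21.6
```

```bash
python3 -c "
from h import *
st()"
```

```text
t 10.65 pos [542.6 -10.2  80.4] yaxis -26.44 zax [ 0.001  0.    -1.   ] F [-2.12  0.81  5.84] T [0.06  0.35  0.147] w 51.3 g 21.6 q [-0.27  0.68  0.38  1.9  -0.41  0.64 -0.09]
```

Request:
send_rows([
  {"wx": 0,"wy": 0,"wz": -0.07,"dx": 0,"dy": 0,"dz": 0,"gripper": 0.1},
  {"wx": 0,"wy": 0,"wz": -0.07,"dx": 0,"dy": 0,"dz": 0,"gripper": 0.1},
  {"wx": 0,"wy": 0,"wz": 0,"dx": 0,"dy": 0,"dz": 0,"gripper": 0.1},
])

```text
clock: 10.95
position: [0.5426, -0.0102, 0.0804]
ee_rot: [2.781, 1.462, 0.003]
force: [-1.3, 0.4, 6.3]
grip_width: 0.0518
grasp_force: 21.6
```

```bash
python3 -c "
from h import *
st()"
```

```text
t 10.95 pos [542.6 -10.2  80.4] yaxis -34.54 zax [ 0.002  0.001 -1.   ] F [-1.34  0.43  6.3 ] T [ 0.133  0.295 -0.106] w 51.8 g 21.6 q [-0.29  0.69  0.42  1.9  -0.45  0.64 -0.19]
```

Request:
send_rows([
  {"wx": 0,"wy": 0,"wz": -0.07,"dx": 0,"dy": 0,"dz": 0,"gripper": 0.1},
  {"wx": 0,"wy": 0,"wz": 0,"dx": 0,"dy": 0,"dz": 0,"gripper": 0.1},
])

```text
clock: 11.15
position: [0.5427, -0.0103, 0.0804]
ee_rot: [2.83, 1.364, 0.003]
force: [-1.3, 0.4, 5.8]
grip_width: 0.0513
grasp_force: 21.6
```

```bash
python3 -c "
from h import *
st()"
```

```text
t 11.15 pos [542.7 -10.3  80.4] yaxis -38.52 zax [ 0.002  0.    -1.   ] F [-1.26  0.38  5.76] T [ 0.14   0.285 -0.075] w 51.3 g 21.6 q [-0.3   0.69  0.44  1.9  -0.47  0.65 -0.24]
```

Request:
send_rows([
  {"wx": 0,"wy": 0,"wz": -0.08,"dx": 0,"dy": 0,"dz": 0,"gripper": 0.1},
  {"wx": 0,"wy": 0,"wz": 0,"dx": 0,"dy": 0,"dz": 0,"gripper": 0.1},
])

```text
clock: 11.35
position: [0.5427, -0.0103, 0.0804]
ee_rot: [2.881, 1.251, 0.003]
force: [-1.3, -1.0, 6.2]
grip_width: 0.0515
grasp_force: 21.6
```

```bash
python3 -c "
from h import *
st()"
```

```text
t 11.35 pos [542.7 -10.3  80.4] yaxis -43.07 zax [ 0.002  0.    -1.   ] F [-1.31 -1.01  6.19] T [0.051 0.347 0.131] w 51.5 g 21.6 q [-0.32  0.69  0.47  1.9  -0.49  0.66 -0.3 ]
```

Request:
send_rows([
  {"wx": 0,"wy": 0,"wz": -0.07,"dx": 0,"dy": 0,"dz": 0,"gripper": 0.1},
  {"wx": 0,"wy": 0,"wz": -0.07,"dx": 0,"dy": 0,"dz": 0,"gripper": 0.1},
  {"wx": 0,"wy": 0,"wz": 0,"dx": 0,"dy": 0,"dz": 0,"gripper": 0.1},
])

```text
clock: 11.65
position: [0.5428, -0.0104, 0.0804]
ee_rot: [2.963, 1.045, 0.003]
force: [-1.3, -0.3, 6.1]
grip_width: 0.0515
grasp_force: 21.6
```

```bash
python3 -c "
from h import *
st()"
```

```text
t 11.65 pos [542.8 -10.4  80.4] yaxis -51.15 zax [ 0.002  0.    -1.   ] F [-1.29 -0.32  6.06] T [ 0.142  0.315 -0.104] w 51.5 g 21.6 q [-0.34  0.7   0.51  1.91 -0.53  0.67 -0.4 ]
```

Request:
send_rows([
  {"wx": 0,"wy": 0,"wz": -0.06,"dx": 0,"dy": 0,"dz": 0,"gripper": 0.1},
  {"wx": 0,"wy": 0,"wz": 0,"dx": 0,"dy": 0,"dz": 0,"gripper": 0.1},
])

```text
clock: 11.85
position: [0.5428, -0.0104, 0.0804]
ee_rot: [2.992, 0.956, 0.003]
force: [-0.7, 0.6, 6.0]
grip_width: 0.0512
grasp_force: 21.6
```

```bash
python3 -c "
from h import *
st();env.capture('wrist');st();env.capture('wrist');st()"
```

```text
t 11.85 pos [542.8 -10.4  80.4] yaxis -54.56 zax [ 0.002  0.    -1.   ] F [-0.65  0.59  6.04] T [ 0.103  0.218 -0.049] w 51.2 g 21.6 q [-0.35  0.71  0.52  1.91 -0.55  0.67 -0.44]
t 11.9 pos [542.8 -10.4  80.5] yaxis -54.51 zax [ 0.002  0.    -1.   ] F [-1.39  0.26  6.44] T [ 0.123  0.257 -0.105] w 51.5 g 21.6 q [-0.35  0.71  0.52  1.91 -0.55  0.67 -0.44]
t 11.95 pos [542.8 -10.4  80.4] yaxis -54.51 zax [ 0.002  0.001 -1.   ] F [-1.64  1.32  5.88] T [ 0.078  0.237 -0.007] w 51.5 g 21.6 q [-0.35  0.71  0.52  1.91 -0.55  0.67 -0.44]
```

Request:
send_rows([
  {"wx": 0,"wy": 0,"wz": -0.02,"dx": 0,"dy": 0,"dz": 0,"gripper": 0.1},
  {"wx": 0,"wy": 0,"wz": 0,"dx": 0,"dy": 0,"dz": 0,"gripper": 0.1},
  {"wx": 0,"wy": 0,"wz": 0,"dx": 0,"dy": 0,"dz": 0,"gripper": 0.1},
])

```text
clock: 12.25
position: [0.5428, -0.0104, 0.0805]
ee_rot: [3.001, 0.928, 0.003]
force: [-1.3, -0.7, 6.2]
grip_width: 0.0514
grasp_force: 21.5
```

```bash
python3 -c "
from h import *
st();env.capture('wrist');st();env.capture('wrist');st()"
```

```text
t 12.25 pos [542.8 -10.4  80.5] yaxis -55.64 zax [ 0.002  0.001 -1.   ] F [-1.29 -0.68  6.19] T [ 0.078  0.232 -0.02 ] w 51.4 g 21.5 q [-0.35  0.71  0.53  1.91 -0.55  0.67 -0.46]
t 12.3 pos [542.8 -10.4  80.5] yaxis -55.64 zax [ 0.002  0.    -1.   ] F [-1.28  0.75  6.82] T [ 0.117  0.198 -0.012] w 51.1 g 21.5 q [-0.35  0.71  0.53  1.91 -0.55  0.67 -0.46]
t 12.35 pos [542.8 -10.4  80.5] yaxis -55.64 zax [ 0.002  0.001 -1.   ] F [-1.53  0.67  6.23] T [ 0.035  0.236 -0.016] w 51.2 g 21.5 q [-0.35  0.71  0.53  1.91 -0.55  0.67 -0.46]
```

Request:
send_rows([
  {"wx": 0,"wy": 0,"wz": 0,"dx": 0,"dy": 0,"dz": 0,"gripper": -1},
  {"wx": 0,"wy": 0,"wz": 0,"dx": 0,"dy": 0,"dz": 0,"gripper": -1},
  {"wx": 0,"wy": 0,"wz": 0,"dx": 0,"dy": 0,"dz": 0,"gripper": -1},
  {"wx": 0,"wy": 0,"wz": 0,"dx": 0,"dy": 0,"dz": 0,"gripper": -1},
  {"wx": 0,"wy": 0,"wz": 0,"dx": 0,"dy": 0,"dz": 0,"gripper": -1},
  {"wx": 0,"wy": 0,"wz": 0,"dx": 0,"dy": 0,"dz": 15,"gripper": -1},
  {"wx": 0,"wy": 0,"wz": 0,"dx": 0,"dy": 0,"dz": 30,"gripper": -1},
  {"wx": 0,"wy": 0,"wz": 0,"dx": 0,"dy": 0,"dz": 30,"gripper": -1},
  {"wx": 0,"wy": 0,"wz": 0,"dx": 0,"dy": 0,"dz": 0,"gripper": -1},
])

```text
clock: 13.25
position: [0.5448, -0.0112, 0.158]
ee_rot: [2.999, 0.927, 0.012]
force: [-0.2, -0.4, -0.4]
grip_width: 0.0852
grasp_force: 0.0
```

```bash
python3 -c "
from h import *
st()"
```

```text
t 13.25 pos [544.8 -11.2 158. ] yaxis -55.64 zax [ 0.008 -0.001 -1.   ] F [-0.17 -0.4  -0.41] T [-0.06  -0.012 -0.012] w 85.2 g 0.0 q [-0.41  0.6   0.62  1.84 -0.46  0.84 -0.53]
```

Request:
send_rows([
  {"wx": 0,"wy": 0,"wz": -0.0685,"dx": -5.5,"dy": -9.5,"dz": 0,"gripper": 1},
  {"wx": 0,"wy": 0,"wz": -0.0685,"dx": -5.5,"dy": -9.5,"dz": 0,"gripper": 1},
  {"wx": 0,"wy": 0,"wz": -0.0685,"dx": -5.5,"dy": -9.5,"dz": 0,"gripper": 1},
  {"wx": 0,"wy": 0,"wz": -0.0685,"dx": -5.5,"dy": -9.5,"dz": 0,"gripper": 1},
  {"wx": 0,"wy": 0,"wz": -0.0685,"dx": -5.5,"dy": -9.5,"dz": 0,"gripper": 1},
  {"wx": 0,"wy": 0,"wz": -0.0685,"dx": -5.5,"dy": -9.5,"dz": 0,"gripper": 1},
  {"wx": 0,"wy": 0,"wz": -0.0685,"dx": -5.5,"dy": -9.5,"dz": 0,"gripper": 1},
  {"wx": 0,"wy": 0,"wz": -0.0685,"dx": -5.5,"dy": -9.5,"dz": 0,"gripper": 1},
  {"wx": 0,"wy": 0,"wz": -0.0685,"dx": -5.5,"dy": -9.5,"dz": 0,"gripper": 1},
  {"wx": 0,"wy": 0,"wz": -0.0685,"dx": -5.5,"dy": -9.5,"dz": 0,"gripper": 1},
  {"wx": 0,"wy": 0,"wz": 0,"dx": 0,"dy": 0,"dz": 0,"gripper": 1},
  {"wx": 0,"wy": 0,"wz": 0,"dx": 0,"dy": 0,"dz": 0,"gripper": 1},
  {"wx": 0,"wy": 0,"wz": 0,"dx": 0,"dy": 0,"dz": 0,"gripper": 1},
])

```text
clock: 14.55
position: [0.4874, -0.1045, 0.154]
ee_rot: [-3.138, 0.13, 0.0]
force: [0.4, -0.5, -0.3]
grip_width: 0.0002
grasp_force: 0.0
```

```bash
python3 -c "
from h import *
st();cap('wrist','w3');st()"
```

```text
t 14.55 pos [ 487.4 -104.5  154. ] yaxis -94.76 zax [-0.     0.001 -1.   ] F [ 0.39 -0.48 -0.35] T [-0.03   0.059 -0.015] w 0.2 g 0.0 q [-0.35  0.6   0.81  1.96 -0.59  0.83 -0.87]
t 14.6 pos [ 487.5 -104.6  154. ] yaxis -94.76 zax [-0.     0.001 -1.   ] F [-0.42 -0.73  0.34] T [-0.032  0.04   0.027] w -0.1 g 0.0 q [-0.35  0.6   0.81  1.96 -0.59  0.83 -0.87]
```

View pics/w3.png

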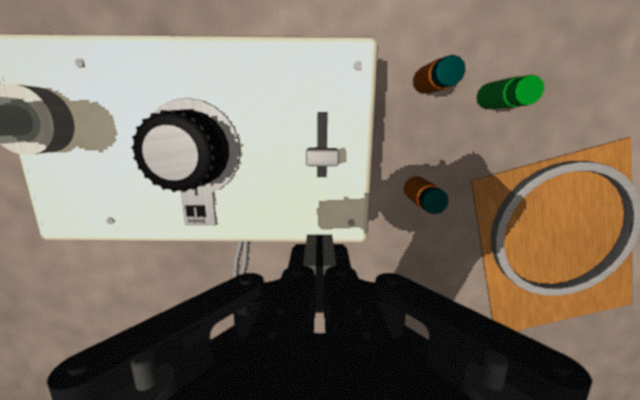

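The fingertips at (319,237) line up with the lock tab at (323,157), and the vials are well clear. I descend, then push.

Request:
send_rows([
  {"wx": 0,"wy": 0,"wz": 0,"dx": 0,"dy": 0,"dz": -30,"gripper": 1},
  {"wx": 0,"wy": 0,"wz": 0,"dx": 0,"dy": 0,"dz": -25,"gripper": 1},
  {"wx": 0,"wy": 0,"wz": 0,"dx": 0,"dy": 0,"dz": -15,"gripper": 1},
  {"wx": 0,"wy": 0,"wz": 0,"dx": 0,"dy": 0,"dz": -5,"gripper": 1},
  {"wx": 0,"wy": 0,"wz": 0,"dx": 0,"dy": 0,"dz": 0,"gripper": 1},
  {"wx": 0,"wy": 0,"wz": 0,"dx": 0,"dy": 0,"dz": 0,"gripper": 1},
])

```text
clock: 15.2
position: [0.4878, -0.1055, 0.0799]
ee_rot: [3.139, -0.133, 0.002]
force: [-0.1, -1.0, -0.0]
grip_width: 0.0001
grasp_force: 0.0
```

Request:
send_rows([
  {"wx": 0,"wy": 0,"wz": 0,"dx": 5,"dy": -0.4,"dz": 0,"gripper": 1},
  {"wx": 0,"wy": 0,"wz": 0,"dx": 5,"dy": -0.4,"dz": 0,"gripper": 1},
  {"wx": 0,"wy": 0,"wz": 0,"dx": 5,"dy": -0.4,"dz": 0,"gripper": 1},
  {"wx": 0,"wy": 0,"wz": 0,"dx": 5,"dy": -0.4,"dz": 0,"gripper": 1},
  {"wx": 0,"wy": 0,"wz": 0,"dx": 0,"dy": 0,"dz": 0,"gripper": 1},
  {"wx": 0,"wy": 0,"wz": 0,"dx": 0,"dy": 0,"dz": 0,"gripper": 1},
])

```text
clock: 15.8
position: [0.5071, -0.107, 0.0792]
ee_rot: [3.139, -0.134, -0.0]
force: [0.1, -0.6, 0.3]
grip_width: 0.0002
grasp_force: 0.0
```

Request:
send_rows([
  {"wx": 0,"wy": 0,"wz": 0,"dx": 3,"dy": -0.25,"dz": 0,"gripper": 1},
  {"wx": 0,"wy": 0,"wz": 0,"dx": 0,"dy": 0,"dz": 0,"gripper": 1},
])

```text
clock: 16.0
position: [0.5104, -0.1072, 0.0793]
ee_rot: [3.139, -0.133, 0.0]
force: [0.0, 0.8, 1.1]
grip_width: -0.0002
grasp_force: 0.0
```

Request:
send_rows([
  {"wx": 0,"wy": 0,"wz": 0,"dx": 3,"dy": -0.25,"dz": 0,"gripper": 1},
  {"wx": 0,"wy": 0,"wz": 0,"dx": 0,"dy": 0,"dz": 0,"gripper": 1},
])

```text
clock: 16.2
position: [0.5128, -0.1074, 0.0792]
ee_rot: [-3.138, 0.134, 0.002]
force: [-0.4, -0.4, 1.0]
grip_width: 0.0002
grasp_force: 0.5
```

Request:
send_rows([
  {"wx": 0,"wy": 0,"wz": 0,"dx": 3,"dy": -0.25,"dz": 0,"gripper": 1},
  {"wx": 0,"wy": 0,"wz": 0,"dx": 0,"dy": 0,"dz": 0,"gripper": 1},
])

```text
clock: 16.4
position: [0.5154, -0.1077, 0.0792]
ee_rot: [-3.138, 0.134, 0.003]
force: [-3.9, 0.1, 2.0]
grip_width: 0.0004
grasp_force: 1.5
```

```bash
python3 -c "
from h import *
st()"
```

```text
t 16.4 pos [ 515.4 -107.7   79.2] yaxis -94.89 zax [-0.002  0.    -1.   ] F [-3.93  0.15  2.03] T [0.038 0.588 0.039] w 0.4 g 1.5 q [-0.27  0.74  0.69  1.95 -0.72  0.72 -0.79]
```

Contact is at x ≈ 0.513, with about 4 N sliding friction. I keep pushing in small steps.

Request:
send_rows([
  {"wx": 0,"wy": 0,"wz": 0,"dx": 3,"dy": -0.25,"dz": 0,"gripper": 1},
  {"wx": 0,"wy": 0,"wz": 0,"dx": 3,"dy": -0.25,"dz": 0,"gripper": 1},
  {"wx": 0,"wy": 0,"wz": 0,"dx": 0,"dy": 0,"dz": 0,"gripper": 1},
])

```text
clock: 16.7
position: [0.5225, -0.1083, 0.0792]
ee_rot: [3.138, -0.133, 0.0]
force: [-3.7, -1.2, 0.8]
grip_width: -0.0002
grasp_force: 1.3
```

Request:
send_rows([
  {"wx": 0,"wy": 0,"wz": 0,"dx": 2,"dy": -0.2,"dz": 0,"gripper": 1},
  {"wx": 0,"wy": 0,"wz": 0,"dx": 0,"dy": 0,"dz": 0,"gripper": 1},
])

```text
clock: 16.9
position: [0.5244, -0.1085, 0.0792]
ee_rot: [3.139, -0.133, 0.0]
force: [-2.9, 0.4, 1.1]
grip_width: 0.0004
grasp_force: 1.3
```

Request:
send_rows([
  {"wx": 0,"wy": 0,"wz": 0,"dx": 1,"dy": -0.1,"dz": 0,"gripper": 1},
  {"wx": 0,"wy": 0,"wz": 0,"dx": 0,"dy": 0,"dz": 0,"gripper": 1},
])

```text
clock: 17.1
position: [0.5244, -0.1085, 0.0792]
ee_rot: [-3.138, 0.134, 0.002]
force: [-4.2, -0.2, 1.9]
grip_width: -0.0001
grasp_force: 2.4
```

Request:
send_rows([
  {"wx": 0,"wy": 0,"wz": 0,"dx": 1,"dy": -0.1,"dz": 0,"gripper": 1},
  {"wx": 0,"wy": 0,"wz": 0,"dx": 0,"dy": 0,"dz": 0,"gripper": 1},
])

```text
clock: 17.3
position: [0.5244, -0.1085, 0.0792]
ee_rot: [-3.138, 0.134, 0.005]
force: [-6.5, -1.2, 3.4]
grip_width: -0.0002
grasp_force: 3.3
```

Request:
send_rows([
  {"wx": 0,"wy": 0,"wz": 0,"dx": 1,"dy": -0.1,"dz": 0,"gripper": 1},
  {"wx": 0,"wy": 0,"wz": 0,"dx": 0,"dy": 0,"dz": 0,"gripper": 1},
])

```text
clock: 17.5
position: [0.5244, -0.1084, 0.0792]
ee_rot: [-3.137, 0.135, 0.008]
force: [-8.3, 1.1, 5.7]
grip_width: 0.0001
grasp_force: 4.2
```

Request:
send_rows([
  {"wx": 0,"wy": 0,"wz": 0,"dx": 1,"dy": -0.1,"dz": 0,"gripper": 1},
  {"wx": 0,"wy": 0,"wz": 0,"dx": 0,"dy": 0,"dz": 0,"gripper": 1},
])

```text
clock: 17.7
position: [0.5245, -0.1085, 0.0792]
ee_rot: [-3.136, 0.135, 0.011]
force: [-9.8, 0.6, 7.2]
grip_width: -0.0001
grasp_force: 5.1
```

Firm end reached: x stays at 0.5244 while the force climbs. I back off and look.

Request:
send_rows([
  {"wx": 0,"wy": 0,"wz": 0,"dx": -12,"dy": 1,"dz": 0,"gripper": 1},
  {"wx": 0,"wy": 0,"wz": 0,"dx": -15,"dy": 1,"dz": 0,"gripper": 1},
  {"wx": 0,"wy": 0,"wz": 0,"dx": 0,"dy": 0,"dz": 25,"gripper": 1},
  {"wx": 0,"wy": 0,"wz": 0,"dx": 0,"dy": 0,"dz": 40,"gripper": 1},
  {"wx": 0,"wy": 0,"wz": 0,"dx": 0,"dy": 0,"dz": 40,"gripper": 1},
  {"wx": 0,"wy": 0,"wz": 0,"dx": 0,"dy": 0,"dz": 0,"gripper": 1},
  {"wx": 0,"wy": 0,"wz": 0,"dx": 0,"dy": 0,"dz": 0,"gripper": 1},
])

```text
clock: 18.4
position: [0.5033, -0.1066, 0.1854]
ee_rot: [3.139, -0.132, 0.009]
force: [0.5, -0.3, -0.1]
grip_width: -0.0001
grasp_force: 0.0
```

```bash
python3 -c "
from h import *
st();c=cap('wrist','w4')"
```

```text
t 18.4 pos [ 503.3 -106.6  185.4] yaxis -94.81 zax [ 0.006 -0.    -1.   ] F [ 0.5  -0.27 -0.05] T [-0.008  0.016 -0.017] w -0.1 g 0.0 q [-0.38  0.58  0.85  1.89 -0.55  0.91 -0.91]
```

View pics/w4.png

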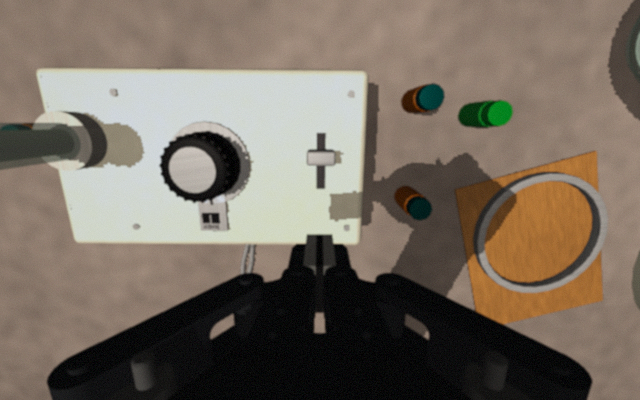

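The picture shows all vials standing, with vial_b at (423,97) and vial_a at (413,204). The tab is at (321,157), farther up its slot than before, so I check its travel.

```bash
python3 -c "
from h import *
a=load('w3');b=load('w4')
for c,t,s in((a,(323,153),[(322,112),(322,177)]),(b,(321,155),[(321,133),(321,188)])):
  print(ray(c,*t,.091),[ray(c,*p,.07)[:2] for p in s])
"
```

```text
[ 0.53289357 -0.11178889  0.091     ] [array([ 0.56114004, -0.11351892]), array([ 0.51178468, -0.1095856 ])]
[ 0.54441354 -0.11235814  0.091     ] [array([ 0.56114348, -0.11385182]), array([ 0.51218847, -0.10985671])]
```

```bash
python3 -c "
from h import *
print(env.close_job())"
```

```text
the job is handed in; nothing more can be done
None
```

The dial went back to its zero stop (about 0.26 N m, not forced) and now rests in the fifth click, counted by feel; the lock tab is against its firm end, the three vials stand untouched, and the job is handed in with no verdict returned.

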